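# Put the bench aspirator on standby

### The job

The bench aspirator is finished with for now: take the used long-handled suction wand out of its upright stand and set it down, tip first and without dropping it, in the open steel soak jar, where it may lean on the rim. Turn the aspirator's black regulator knob anticlockwise until its pointer points at the setting tab on the dial's rim, then pull the knob straight out until it snaps into its locked position, still pointing at the tab. Leave the tab, the short wand and everything else where they are, and let go.

Things in the scene. Friction and masses are not known exactly. Their poses are not given: they have to be found in the camera images.
- aspirator: White bench aspirator, fixed, 160 deep (x -75 to +85) x 120 wide (y) mm. Origin: centre of its underside; x points away from its operator at the robot's side, z up. Its top is a panel that slopes up 20 degrees to the back (40 mm high in front, 84 at the back), then, from x = +43 mm, a hump 150 mm high with a round gauge; a port on the hump reaches z = 170 at (66, 35).
- dial_centre (a point): Centre of the flat round dial (114 mm across, 2 mm thick) on the sloping panel, at the panel's surface on the knob's axis: (-15, 0, 62) mm in the aspirator's frame. z points out of the panel along the knob's axis, leaning 20 degrees from the vertical towards the operator; x points up the slope. Fixed.
- knob_grip (a point): Point on the knob's axis, 42 mm out from the panel: a good height to grip, finger tips clear of skirt and tab. z out of the panel, x towards the pointer. Moves with the knob. The black knob has a fluted round grip 45 mm across (48 over the flutes, only looks) 12 to 52 mm out from the panel, on a skirt 60 mm across (4 to 12 mm out). It may be gripped at any angle about its axis.
- knob_pointer (a point): Tip of the knob's pointer (a nose with a white line, standing out of the skirt), 42 mm from the knob's axis and 6 mm out from the panel while the knob is in. Axes as knob_grip.
- regulator_knob (a joint): Turn of the knob (rad): 0 = pointer straight up the slope, away from the operator; positive = clockwise seen from above. It starts clockwise of the tab. Stops at +-2.45. Friction 0.06 N m; it stays where it is left while pushed in. Pulled out, a clutch holds it (about 0.5 N m).
- knob_pull (a joint): How far the knob is pulled out along its axis (m): 0 = pushed in, free to turn, held by a spring detent (about 6 N start it moving); past a third of the way it snaps out by itself to its stop at 0.012 to 0.013 = locked, and stays there. Pulling the gripped knob 13 to 16 mm does it.
- setting_tab (a joint): Where the setting tab stands on the dial (rad), counted as regulator_knob, so the knob's pointer is at the tab when both values are equal. The tab is stiff and must not be moved.
- tab_tip (a point): Inner tip of the setting tab, a dark steel rider 13 x 9 mm, 10 mm high (12 with its screw), clamped on the dial's rim. The tip is 45 mm from the knob's axis, 6 mm out from the panel; x axis points outward from the knob's axis through the tab, z out of the panel.
- wand_stand: Steel stand fixed to the counter close beside the aspirator, on its left or right, its tubes 90 mm from the aspirator's middle line: base 100 (x) x 44 (y) x 8 mm with two upright tubes 22 mm across, bore 14 mm, at x = -26 and +26 mm, rims 95 mm above the counter. Origin: centre of its underside, x roughly as the aspirator's.
- long_wand: Used suction wand, 170 mm long, about 70 g, loose, hanging upright by its collar in one of the stand's tubes, tip 15 mm above the counter (it must rise 80 mm to come out). Origin: the lower tip; z along the wand to its top. Steel tube 6 mm across from 0 to 80 mm, collar 26 across to 85, straight grey round handle 20 across from 90 to 155, hose barb 10 across to 170.
- short_wand: The other wand, 130 mm long, with a stubby bulb grip 27 mm across; hangs in the stand's other tube (52 mm from the long one, its top 145 mm above the counter). Origin: the lower tip, z up. Leave it there.
- soak_jar: Open stainless jar, empty, loose, about 0.6 kg: 72 mm across, 105 mm high (107 with its rolled rim), wall 4 mm, floor 6 mm thick. Origin: centre of its underside, z up.
- strip_canister: White test-strip canister, 39 x 35 x 128 mm, beside the aspirator on the side away from the stand. Origin: centre of its underside. Leave it.
- cotton_jar: Clear jar with a red lid, 62 mm across, 86 mm high, closed. Origin: centre of its underside. Leave it.
- timer: Small white timer, 54 x 58 x 71 mm, in front near the counter's edge. Origin: centre of its underside. Leave it.
- tape_roll: Roll of tape lying flat, 100 mm across, 25 mm high. Origin: centre of its underside. Leave it.
- slide_box: Flat red slide box, 72 x 92 x 30 mm. Origin: centre of its underside. Leave it.
- marker_pen: White marker pen with a blue cap lying in front near the counter's edge, 135 mm long, 17 mm thick. Origin: its middle, at its underside. Leave it.

How it is judged:
By the outcome, as a careful person would: the job done as asked, in the order asked, and still so for the second after the job is handed in, with the robot touching nothing.
It also fails if it takes over 72 s, if anything falls off the work surface, if the arm or the gripper's body presses on something with over 40 N, if the wrist force passes 120 N, or if a joint passes its speed limit or range.

### The arm

A 6-joint arm with a two-finger parallel gripper is mounted at the origin on a cart in front of the work surface, level with it; the furniture and walls round the work are solid. World frame = base frame: x ahead of the robot, y to its left, z up, the work surface at z = 0. Lengths are in m, angles in rad, forces in N, time in s.
With the tool pointing down it reaches from about 0.425 to 1.125 m from the base axis. Payload 14.9 kg.
Tool frame: the origin (TCP) lies midway between the tips of the shut fingers; the grasp point (between the pads) lies 19 mm behind it; z points along the fingers, y is the line along which they close (so a half turn about z gives the same grasp; the last joint's range is limited). The gripper opens to 91 mm and grips with 3 to 60 N. Pads are 32 mm wide; open, the fingers measure 118 mm over their backs; the gripper's body (76 mm by 178 mm) begins 60 mm behind the grasp point.
Start: joints at [-1.179, 0.379, 1.734, -0, 1.028, -0.033], TCP at [0.288, -0.638, 0.214] pointing down, gripper open.
Joint ranges: [-2.77, 2.77], [-0.74, 2.19], [0, 2.66], [-1.06, 4.2], [0.31, 2.87], [-3.08, 3.08]. Speed limits (rad/s): [1.89, 1.89, 2.39, 3.14, 3.14, 3.14].

### API

Orientations are given as a rotation vector (axis times angle).
In Python, from workcell import env, cams, order gives the robot as it stands. The module is installed in compiled form; this text tells all that it offers.
- The arm moves only by the shell command python3 -m crank 'ROWS' [OPENING] [FORCE]. ROWS is JSON, a list of rows, each an object of numbers: "dx", "dy", "dz": the shift along the tool's x, y, z in cm; "twist": the turn about the tool's z in degrees. In form: [{"dx": .., "dy": .., "dz": .., "twist": ..}, ...]. A call has 1 to 12 rows; each row shifts and turns the commanded pose from where the row before left it, along the tool's axes as they then stand; what a row does not reach is not made up. A row lasts 1/10 s, in which the tool goes at most 50 mm and 8.59 degrees, less where a joint would pass 70% of its speed; a pose out of reach is approached as far as the arm can. A call is refused whole if a number of a shift passes 5 or a number of a turn 8.59, either way. A call with a gripper value outside its range is refused whole. OPENING is the opening, from 0 (shut) to 1 (fully open), set as the call begins (- or left out, the last holds). The fingers move at their own pace and stop on an object; FORCE is the grip in N (left out, the last holds). Time passes only in rows, so rows that do not move let the fingers close. It gives the time, the measured TCP pose, the force, the opening and the grip force at its end, in the units of the state.
- env.sense(): the state, without advancing time (a new reading comes with each control period).
- cams.capture(name): name is "side" or "top" or "wrist"; returns a dict with "color" (480x640x3 uint8, blue, green, red), "K" (3x3 intrinsics, pixels), "pose" (4x4, takes a point from camera to world coordinates). Camera axes: x right, y up, looking along -z (the intrinsics and any distortion apply to the point x, -y, -z); pixel columns grow to the right and rows downward; lengths in m; the calibration is good to about 2 mm. A picture is of the moment at which its call begins. There is no depth.
- order.job_done(): hands the job in; it is judged then, once.
The state is a dict: "clock": time; "joint_positions": joint angles; "joint_velocities": joint speeds; "tau": joint torques, N m; "ee_pos": TCP position; "tcp_rot": TCP orientation; "force": force on the tool from outside, world axes, zero at the start; "ft_torque": the same for the moment, N m; "opening": finger opening in m; "grasp_force": force on a finger pad.
Only numpy, scipy, OpenCV 4.12 (cv2) and the standard library are available. Lean on these libraries where they do the work, as an engineer would, in place of code of your own. Each camera call takes 0.05 s, during which the arm holds its last target. There are 200 camera calls.

## Working session

There is one attempt and no reset: what is moved stays moved. The work goes in short steps, Python scripts to look and compute and a shell command to move; the robot and the scene stay as the last step left them, time stands still between calls to the robot, and variables do not carry over. Pictures are saved under pics/ and viewed, at most 10 in all, crops included, and the job is handed in when it is done.

```bash
mkdir -p pics; python3 - <<'E'
from workcell import env,cams
import cv2,numpy as np
np.set_printoptions(precision=4,suppress=True)
for n in ("top","side"):
    c=cams.capture(n); cv2.imwrite(f"pics/{n}0.png",c["color"]); print(n,{k:v for k,v in c.items() if k!="color"})
    np.savez(f"{n}.npz",**{k:v for k,v in c.items()})
print(env.sense())
E
```

```text
top {'K': array([[578.6927,   0.    , 320.1137],
       [  0.    , 578.6927, 240.1464],
       [  0.    ,   0.    ,   1.    ]]), 'pose': array([[-0.0174,  0.9986, -0.0492,  0.4425],
       [-0.9998, -0.0173,  0.0035, -0.0074],
       [ 0.0026,  0.0492,  0.9988,  1.3763],
       [ 0.    ,  0.    ,  0.    ,  1.    ]])}
side {'K': array([[491.552 ,   0.    , 323.2833],
       [  0.    , 491.552 , 238.0945],
       [  0.    ,   0.    ,   1.    ]]), 'pose': array([[ 0.9968,  0.0469, -0.0648,  0.4248],
       [-0.08  ,  0.5857, -0.8066, -1.0822],
       [ 0.0002,  0.8092,  0.5875,  0.8518],
       [ 0.    ,  0.    ,  0.    ,  1.    ]])}
{'clock': 0.1, 'joint_positions': array([-1.1793,  0.3794,  1.7347, -0.    ,  1.0285, -0.0333]), 'joint_velocities': array([-0.0018,  0.0007, -0.0025, -0.0003, -0.0007, -0.0006]), 'tau': array([ -0.0013, -76.5051, -43.5294,   0.0652,   0.0399,  -0.    ]), 'ee_pos': array([ 0.2883, -0.6375,  0.2133]), 'tcp_rot': array([-3.0701, -0.6621,  0.0003]), 'force': array([ 0.8589, -0.6337,  0.2692]), 'ft_torque': array([-0.0041, -0.0411, -0.0568]), 'grasp_force': 0.0, 'opening': 0.09076757676646294}
```

View pics/top0.png

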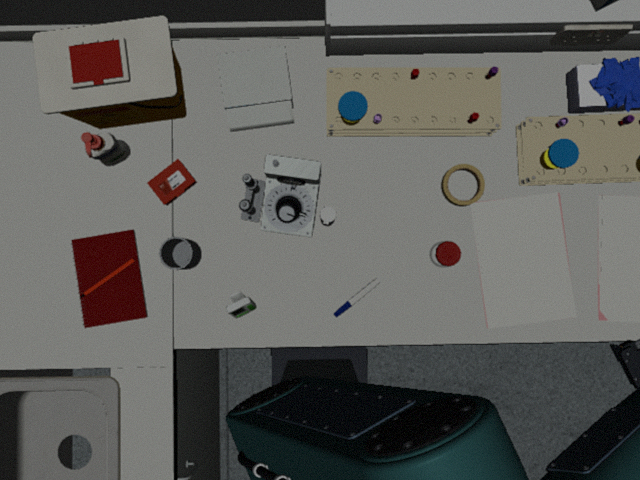

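View pics/side0.png

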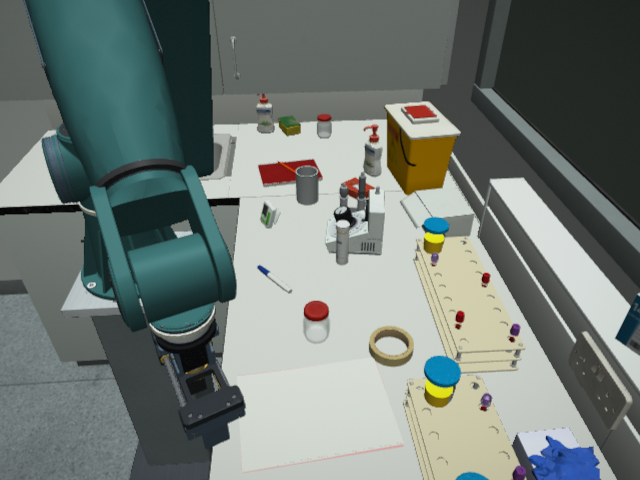

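The top view shows the aspirator at about (290,195), the stand on its left at (250,197), the jar at (181,253) and the canister at (328,215). The side view shows the long wand as the rear one. I'll enlarge both.

```bash
python3 - <<'E'
import cv2,numpy as np
def crop(n,x0,y0,w,h,s):
    c=np.load(f"{n}.npz")["color"][y0:y0+h,x0:x0+w]
    c=cv2.resize(c,None,fx=s,fy=s,interpolation=cv2.INTER_CUBIC)
    return cv2.convertScaleAbs(c,alpha=1.5,beta=10)
a=crop("top",150,145,200,140,4)
for i in range(0,200,20): cv2.putText(a,str(150+i),(i*4,10),0,.35,(0,0,255)); cv2.line(a,(i*4,12),(i*4,20),(0,0,255))
for i in range(0,140,20): cv2.putText(a,str(145+i),(0,i*4+4),0,.35,(0,0,255))
cv2.imwrite("pics/top_c.png",a)
b=crop("side",280,150,130,120,5)
for i in range(0,130,10): cv2.putText(b,str(280+i),(i*5,10),0,.35,(0,0,255)); cv2.line(b,(i*5,12),(i*5,20),(0,0,255))
for i in range(0,120,10): cv2.putText(b,str(150+i),(0,i*5+4),0,.35,(0,0,255))
cv2.imwrite("pics/side_c.png",b)
E
```

```text
(no output)
```

View pics/top_c.png

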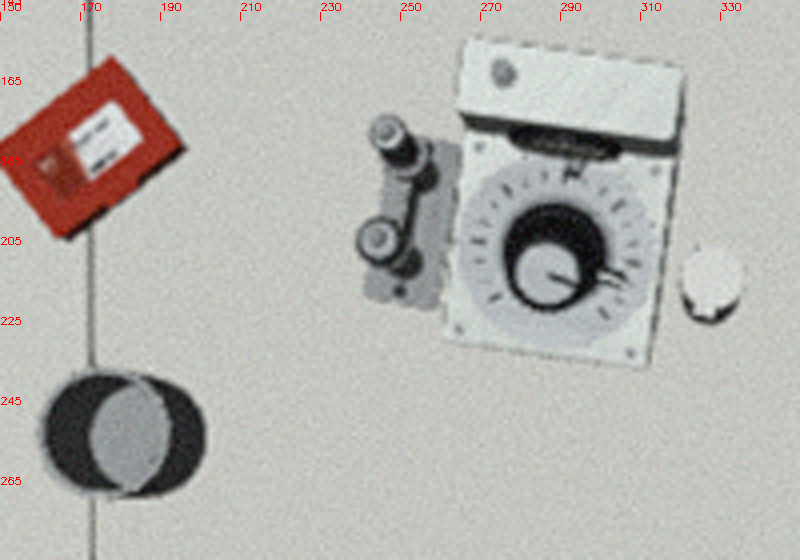

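View pics/side_c.png

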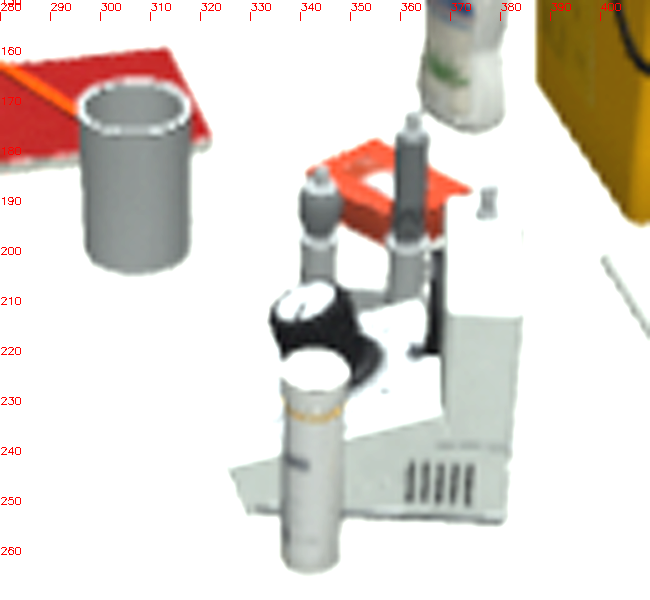

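The top crop shows the long wand in the rear tube, with its barb at (247,178). The tab is near the back of the dial at about (293,188) and the pointer is at about (303,214), so roughly a right angle from it. The jar rim spans about (160–193, 237–269). I'll fit the poses now.

```bash
cat > h.py <<'E'
import numpy as np
np.set_printoptions(precision=4,suppress=True)
def ray(K,P,uv):
    u,v=uv; d=P[:3,:3]@np.array([(u-K[0,2])/K[0,0],-(v-K[1,2])/K[1,1],-1]); return P[:3,3],d
def toz(c,uv,z):
    o,d=ray(c["K"],c["pose"],uv); return o+d*(z-o[2])/d[2]
def proj(c,p):
    q=np.linalg.inv(c["pose"])@np.append(p,1); return np.array([c["K"][0,2]+c["K"][0,0]*q[0]/-q[2],c["K"][1,2]+c["K"][1,1]*q[1]/q[2]])
def asp(x,y,yaw):
    T=np.eye(4);c,s=np.cos(yaw),np.sin(yaw);T[:2,:2]=[[c,-s],[s,c]];T[:2,3]=x,y;return T
E
python3 - <<'E'
from h import *
from scipy.optimize import least_squares
t=np.load("top.npz");s=np.load("side.npz")
ct=lambda x,y:(150+x/4,145+y/4); cs=lambda x,y:(280+x/5,150+y/5)
# aspirator model points (m) ; +y = left
obs=[(t,ct(465,40),(.085,.06,.15)),(t,ct(684,68),(.085,-.06,.15)),(t,ct(459,112),(.043,.06,.15)),(t,ct(678,141),(.043,-.06,.15)),
(t,ct(444,338),(-.075,.06,.04)),(t,ct(648,366),(-.075,-.06,.04)),(s,cs(521,316),(.085,-.06,.15)),(s,cs(445,312),(.043,-.06,.15)),(s,cs(231,470),(-.075,-.06,.04)),(s,cs(504,523),(.085,-.06,0)),(s,cs(248,514),(-.075,-.06,0))]
def f(p):
    T=asp(*p); return np.concatenate([proj(c,(T@np.append(m,1))[:3])-uv for c,uv,m in obs])
r=least_squares(f,[.55,.06,-.1],loss="soft_l1"); print("asp",r.x,np.degrees(r.x[2])); print(f(r.x).reshape(-1,2))
T=asp(*r.x)
def tri(a,b):
    A=np.zeros((3,3));B=np.zeros(3)
    for c,uv in((t,a),(s,b)):
        o,d=ray(c["K"],c["pose"],uv);d/=np.linalg.norm(d);M=np.eye(3)-np.outer(d,d);A+=M;B+=M@o
    return np.linalg.solve(A,B)
w=tri(ct(388,131),cs(414,119)); print("long top tri",w,"at z",toz(t,ct(388,131),.185), toz(s,cs(414,117),.185))
print("long collar z.098",toz(s,cs(408,240),.1))
print("short",tri(ct(378,240),cs(320,172)),toz(t,ct(378,240),.145))
print("in asp frame", np.linalg.inv(T)@np.append(toz(t,ct(388,131),.185),1), np.linalg.inv(T)@np.append(toz(t,ct(378,240),.145),1))
print("jar top",toz(t,ct((42+171)/2,(370+497)/2),.107),"w",toz(t,ct(171,433),.107)-toz(t,ct(42,433),.107),"side",toz(s,cs(135,107),.107), "bottom", toz(s,cs(137,265),0))
print("dial",(T@[-.015,0,.062,1]))
cx=np.array([-.015,0,.062]);n=np.array([-np.sin(np.radians(20)),0,np.cos(np.radians(20))]);print("grip",(T@np.append(cx+.042*n,1)), "axis",T[:3,:3]@n)
# rough angles from top on planes out of the panel
def ang(uv,h):
    o,d=ray(t["K"],t["pose"],uv);Ti=np.linalg.inv(T);o=(Ti@np.append(o,1))[:3];d=Ti[:3,:3]@d
    p=o+d*((cx+h*n-o)@n)/(d@n)-cx; X=np.array([np.cos(np.radians(20)),0,np.sin(np.radians(20))]); x,y=p@X,p[1]; return np.degrees(np.arctan2(-y,x)),np.hypot(x,y)
print("tab",ang(ct(572,176),.008),"ptr",ang(ct(618,277),.008),"capcentre",ang(ct(547,276),.052),"capline", ang(ct(579,288),.052))
E
```

```text
asp [ 0.5976  0.0538 -0.153 ] -8.766591234912067
[[-0.0264 -1.775 ]
 [ 0.8645 -1.2178]
 [-1.2776 -0.4377]
 [-0.2948 -0.1102]
 [-0.1443  1.14  ]
 [ 0.2533  1.1494]
 [ 0.8646 -0.599 ]
 [-0.0293 -0.438 ]
 [-2.1611 -0.3327]
 [ 0.2949  3.0427]
 [-5.5762  2.2692]]
long top tri [0.6344 0.138  0.1814] at z [0.6331 0.1376 0.185 ] [0.6343 0.1339 0.185 ]
long collar z.098 [0.6358 0.1405 0.1   ]
short [0.5825 0.1486 0.1433] [0.5811 0.1484 0.145 ]
in asp frame [0.0223 0.0882 0.185  1.    ] [-0.0308  0.091   0.145   1.    ]
jar top [0.4814 0.3031 0.107 ] w [-0.0012 -0.0706  0.    ] side [0.4843 0.3033 0.107 ] bottom [0.4826 0.2861 0.    ]
dial [0.5828 0.0561 0.062  1.    ]
grip [0.5686 0.0583 0.1015 1.    ] axis [-0.338   0.0521  0.9397]
tab (np.float64(3.9874804539476605), np.float64(0.04570388630532288)) ptr (np.float64(103.84681288364085), np.float64(0.036879216611608125)) capcentre (np.float64(-148.30869448383604), np.float64(0.0023882462970609836)) capline (np.float64(110.47129928648515), np.float64(0.018115380081270536))
```

```bash
cat >> h.py <<'E'
def go(x,y,z,yaw=None):
    from workcell import env
    from scipy.spatial.transform import Rotation as R
    s=env.sense(); M=R.from_rotvec(s["tcp_rot"]).as_matrix(); d=np.array([x,y,z])-s["ee_pos"]
    cy=np.degrees(np.arctan2(M[1,0],M[0,0]))
    print("t",s["clock"],"tcp",s["ee_pos"],"xyaw",cy,"zaxis",M[:,2],"d cm",M.T@d*100,"q6",s["joint_positions"][5], "F",s["force"],"open",s["opening"],s["grasp_force"])
    if yaw is not None: print("twist",-(yaw-cy))
E
python3 -m crank '[{"dz":-4,"twist":8.2},{"dz":-4,"twist":8.2},{"dz":-4,"twist":8.2},{"dz":-4,"twist":8.2},{}]' 
python3 -c "
from h import *
go(.56,.09,.38,np.degrees(-.153))"
```

```text
t 0.1 tcp [ 0.2883 -0.6375  0.2133] xyaw 24.339390279373205 zaxis [-0.0004  0.0009 -1.    ] d cm [ 54.7348 -55.1015 -16.6123] q6 -0.03332104289564266 F [ 0.8589 -0.6337  0.2692] open 0.09076757676646294 0.0
twist 33.1056445448748schema error: expected keys dx, dy, dz, twist
```

```bash

python3 -m crank '[{"dx":0,"dy":0,"dz":-4,"twist":8.3},{"dx":0,"dy":0,"dz":-4,"twist":8.3},{"dx":0,"dy":0,"dz":-4,"twist":8.3},{"dx":0,"dy":0,"dz":-4,"twist":8.2},{"dx":0,"dy":0,"dz":0,"twist":0}]' && python3 -m crank '[{"dx":0.99,"dy":-4.75,"dz":0,"twist":0},{"dx":0.99,"dy":-4.75,"dz":0,"twist":0},{"dx":0.99,"dy":-4.75,"dz":0,"twist":0},{"dx":0.99,"dy":-4.75,"dz":0,"twist":0},{"dx":0.99,"dy":-4.75,"dz":0,"twist":0},{"dx":0.99,"dy":-4.75,"dz":0,"twist":0},{"dx":0.99,"dy":-4.75,"dz":0,"twist":0},{"dx":0.99,"dy":-4.75,"dz":0,"twist":0}]' && python3 -m crank '[{"dx":0.99,"dy":-4.75,"dz":0,"twist":0},{"dx":0.99,"dy":-4.75,"dz":0,"twist":0},{"dx":0.99,"dy":-4.75,"dz":0,"twist":0},{"dx":0.99,"dy":-4.75,"dz":0,"twist":0},{"dx":0.99,"dy":-4.75,"dz":0,"twist":0},{"dx":0.99,"dy":-4.75,"dz":0,"twist":0},{"dx":0.99,"dy":-4.75,"dz":0,"twist":0},{"dx":0.99,"dy":-4.75,"dz":0,"twist":0},{"dx":0,"dy":0,"dz":0,"twist":0},{"dx":0,"dy":0,"dz":0,"twist":0}]'
python3 - <<'E'
from h import *
import cv2
from workcell import cams
c=cams.capture("wrist");np.savez("w1.npz",**c);cv2.imwrite("pics/w1.png",c["color"]);print(c["K"],c["pose"])
go(.6335,.137,.25,-8.77)
E
```

```text
clock: 0.6
ee_pos: [0.2892, -0.6395, 0.3802]
tcp_rot: [3.125, -0.247, 0.006]
force: [-0.4, 0.0, 0.6]
opening: 0.0911
grasp_force: 0.0
clock: 1.4
ee_pos: [0.4246, -0.2723, 0.3732]
tcp_rot: [-3.132, 0.239, 0.001]
force: [0.4, 0.0, 1.0]
opening: 0.091
grasp_force: 0.0
clock: 2.4
ee_pos: [0.5605, 0.0899, 0.3729]
tcp_rot: [3.132, -0.236, -0.002]
force: [0.4, -0.8, 0.3]
opening: 0.0909
grasp_force: 0.0
[[345.3727   0.     320.0603]
 [  0.     345.3727 241.7351]
 [  0.       0.       1.    ]] [[-0.1486  0.9447  0.2924  0.6438]
 [-0.9889 -0.1422 -0.0431  0.0763]
 [ 0.0009 -0.2956  0.9553  0.5445]
 [ 0.      0.      0.      1.    ]]
t 2.45 tcp [0.5604 0.089  0.3732] xyaw -8.688225906966505 zaxis [-0.0012 -0.0003 -1.    ] d cm [ 6.5177 -5.8545 12.3051] q6 1.8390329207170732 F [-0.0294 -0.0801 -0.5624] open 0.0914809436308141 0.0
twist 0.08177409303349492
```

View pics/w1.png

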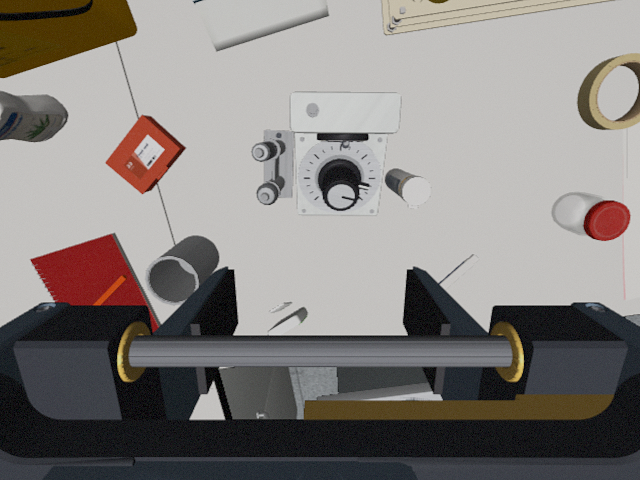

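The wrist view shows the aspirator at (340,150), the long wand at (264,151), the tab near (345,146) and the pointer near (364,188). I'll enlarge it to refine these.

```bash
python3 - <<'E'
import cv2,numpy as np
c=np.load("w1.npz")["color"][85:220,245:425]
a=cv2.convertScaleAbs(cv2.resize(c,(720,540),interpolation=cv2.INTER_CUBIC),alpha=1.15)
cv2.imwrite("pics/w1c.png",a)
E
```

```text
(no output)
```

View pics/w1c.png

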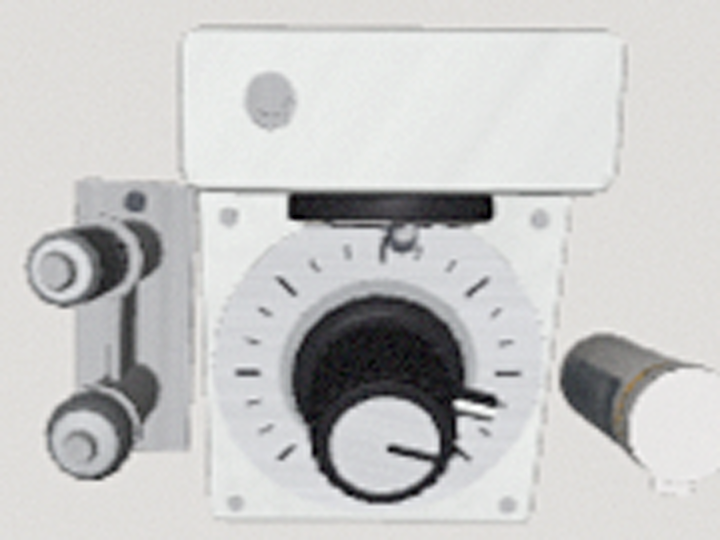

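The crop shows the tab screw at (404,237), the pointer tip at about (500,404), the ±90° ticks at (247,372) and (508,373), and the wand barb top at (57,273). I'll convert these to angles and positions.

```bash
python3 - <<'E'
from h import *
from scipy.optimize import least_squares
c=np.load("w1.npz");cw=lambda x,y:(245+x/4,85+y/4)
t=np.load("top.npz");ct=lambda x,y:(150+x/4,145+y/4)
obs=[(c,cw(184,32),(.085,.06,.15)),(c,cw(627,32),(.085,-.06,.15)),(c,cw(183,189),(.043,.06,.15)),(c,cw(614,191),(.043,-.06,.15)),(c,cw(211,520),(-.075,.06,.04)),(c,cw(532,520),(-.075,-.06,.04))]
def f(p):
    T=asp(*p); return np.concatenate([proj(c,(T@np.append(m,1))[:3])-uv for c,uv,m in obs])
r=least_squares(f,[.597,.054,-.15]);print(r.x,np.degrees(r.x[2]));print(f(r.x).reshape(-1,2))
cx=np.array([-.015,0,.062]);a=np.radians(20);n=np.array([-np.sin(a),0,np.cos(a)]);X=np.array([np.cos(a),0,np.sin(a)])
for p in (r.x,[.5976,.0538,-.153]):
    T=asp(*p);Ti=np.linalg.inv(T)
    def ang(uv,h,cc=c):
        o,d=ray(cc["K"],cc["pose"],uv);o=(Ti@np.append(o,1))[:3];d=Ti[:3,:3]@d
        q=o+d*((cx+h*n-o)@n)/(d@n)-cx;x,y=q@X,q[1];return round(np.degrees(np.arctan2(-y,x)),2),np.round(np.array([np.hypot(x,y),x,y])*1000,1)
    for l,u,h in (("tick-90",cw(247,372),.002),("tick90",cw(508,373),.002),("tick-45",cw(288,285),.002),("tick45",cw(478,287),.002),("tick-135",cw(287,452),.002),("screw",cw(404,237),.012),("tabR",cw(421,255),.008),("tabL",cw(381,258),.002),("ptr",cw(500,404),.010),("ptrmid",cw(478,407),.012),("cap",cw(385,445),.052),("capline",cw(433,458),.052)): print(l,*ang(u,h))
    print("grip",(T@np.append(cx+.042*n,1))[:3])
print("wand",toz(c,cw(57,273),.185),"jar",toz(c,(174,281),.107))
E
```

```text
[ 0.5988  0.0553 -0.153 ] -8.768366207768269
[[-1.913  -1.7196]
 [ 1.181  -1.2304]
 [-0.7902  0.8211]
 [ 1.55    0.7675]
 [-0.0013  1.1957]
 [ 0.002   1.4823]]
tick-90 -89.87 [45.2  0.1 45.2]
tick90 89.87 [ 44.7   0.1 -44.7]
tick-45 -44.31 [44.5 31.8 31.1]
tick45 45.36 [ 44.7  31.4 -31.8]
tick-135 -134.89 [ 44.5 -31.4  31.5]
screw 6.19 [52.6 52.3 -5.7]
tabR 14.7 [ 46.3  44.8 -11.8]
tabL -0.96 [41.3 41.3  0.7]
ptr 100.32 [ 42.4  -7.6 -41.7]
ptrmid 102.8 [ 34.8  -7.7 -34. ]
cap -48.54 [0.2 0.1 0.1]
capline 106.51 [ 16.   -4.5 -15.3]
grip [0.5698 0.0598 0.1015]
tick-90 -88.57 [47.   1.2 46.9]
tick90 88.45 [ 42.9   1.2 -42.9]
tick-45 -44.92 [46.4 32.9 32.8]
tick45 42.8 [ 44.2  32.4 -30. ]
tick-135 -132.37 [ 45.  -30.3  33.2]
screw 4.22 [53.5 53.3 -3.9]
tabR 12.32 [ 46.9  45.8 -10. ]
tabL -3.28 [42.4 42.3  2.4]
ptr 99.28 [ 40.5  -6.5 -40. ]
ptrmid 101.66 [ 32.9  -6.6 -32.2]
cap -57.42 [2.2 1.2 1.9]
capline 104.29 [ 14.   -3.5 -13.6]
grip [0.5686 0.0583 0.1015]
wand [0.6353 0.1393 0.185 ] jar [0.4839 0.3028 0.107 ]
```

```bash

python3 -m crank '[{"dx":3.27,"dy":-2.98,"dz":0,"twist":0},{"dx":3.27,"dy":-2.98,"dz":0,"twist":0},{"dx":0,"dy":0,"dz":4,"twist":0},{"dx":0,"dy":0,"dz":4,"twist":0},{"dx":0,"dy":0,"dz":4,"twist":0},{"dx":0,"dy":0,"dz":2,"twist":0},{"dx":0,"dy":0,"dz":0,"twist":0},{"dx":0,"dy":0,"dz":0,"twist":0}]' 0.4 20
python3 -c "
from h import *
go(.634,.138,.126)"
```

```text
clock: 3.25
ee_pos: [0.6348, 0.1371, 0.2347]
tcp_rot: [-3.132, 0.242, -0.0]
force: [0.5, 0.1, 0.2]
opening: 0.0367
grasp_force: 0.0
t 3.25 tcp [0.6348 0.1371 0.2347] xyaw -8.81912969120507 zaxis [ 0.0003 -0.     -1.    ] d cm [-0.0917 -0.0785 10.8721] q6 1.901591385647584 F [0.5031 0.0569 0.2372] open 0.036657957270381035 0.0
```

```bash

python3 -m crank '[{"dx":-0.05,"dy":-0.08,"dz":3,"twist":0},{"dx":0,"dy":0,"dz":3,"twist":0},{"dx":0,"dy":0,"dz":2.5,"twist":0},{"dx":0,"dy":0,"dz":2.3,"twist":0},{"dx":0,"dy":0,"dz":0,"twist":0},{"dx":0,"dy":0,"dz":0,"twist":0}]' && python3 -m crank '[{"dx":0,"dy":0,"dz":0,"twist":0},{"dx":0,"dy":0,"dz":0,"twist":0},{"dx":0,"dy":0,"dz":0,"twist":0},{"dx":0,"dy":0,"dz":0,"twist":0},{"dx":0,"dy":0,"dz":0,"twist":0},{"dx":0,"dy":0,"dz":0,"twist":0}]' 0 25

```

```text
clock: 3.85
ee_pos: [0.6352, 0.1389, 0.1278]
tcp_rot: [-3.132, 0.24, -0.003]
force: [-0.1, 0.6, 0.4]
opening: 0.0364
grasp_force: 0.0
clock: 4.45
ee_pos: [0.635, 0.1391, 0.1274]
tcp_rot: [-3.132, 0.24, -0.003]
force: [-0.5, -1.6, 8.1]
opening: 0.0192
grasp_force: 25.0
```

```bash

python3 -m crank '[{"dx":0,"dy":0,"dz":-1,"twist":0},{"dx":0,"dy":0,"dz":-2,"twist":0},{"dx":0,"dy":0,"dz":-2,"twist":0},{"dx":0,"dy":0,"dz":-2.5,"twist":0},{"dx":0,"dy":0,"dz":-3,"twist":0},{"dx":0,"dy":0,"dz":-3,"twist":0},{"dx":0,"dy":0,"dz":0,"twist":0},{"dx":0,"dy":0,"dz":0,"twist":0}]'
python3 - <<'E'
from h import *
import cv2
from workcell import cams
a=cams.capture("side");b=cams.capture("top")
np.savez("s2.npz",**a);np.savez("t2.npz",**b)
A=cv2.resize(a["color"][90:240,270:410],None,fx=2.85,fy=2.85,interpolation=2);B=cv2.resize(b["color"][145:295,150:290],None,fx=2.85,fy=2.85,interpolation=2)
cv2.imwrite("pics/s2.png",np.hstack([A,B]))
go(.4825,.303,.26)
E
```

```text
clock: 5.25
ee_pos: [0.6343, 0.1391, 0.2619]
tcp_rot: [-3.132, 0.24, -0.002]
force: [-0.5, -0.5, -0.8]
opening: 0.019
grasp_force: 25.0
t 5.35 tcp [0.6335 0.1389 0.2601] xyaw -8.75928736980502 zaxis [-0.0013 -0.0002 -1.    ] d cm [-17.4254 -13.9168   0.0265] q6 1.9036067384984194 F [ 0.0159  0.1984 -1.0434] open 0.01932362086467414 24.99812945551639
```

View pics/s2.png

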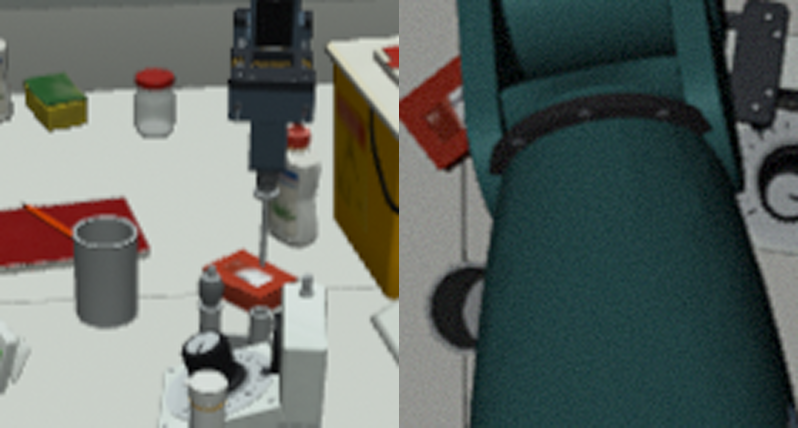

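```bash
python3 - <<'E'
from h import *
s=np.load("s2.npz")
for z in (.148,.2305): print(proj(s,(.6338,.139,z)))
print("seen",270+263/2.85,90+265/2.85,270+268/2.85,90+192/2.85)
E
```

```text
[361.7545 183.9723]
[363.1268 157.9824]
seen 362.280701754386 182.98245614035088 364.03508771929825 157.36842105263156
```

```bash

python3 -m crank '[{"dx":0,"dy":-1,"dz":-4,"twist":0},{"dx":0,"dy":-4,"dz":0,"twist":0},{"dx":-3.4,"dy":-2.5,"dz":0,"twist":0},{"dx":-3.5,"dy":-2.5,"dz":0,"twist":0},{"dx":-3.5,"dy":-2.5,"dz":0,"twist":0},{"dx":-3.5,"dy":-2.3,"dz":0,"twist":0},{"dx":-3.5,"dy":0,"dz":0,"twist":0},{"dx":0,"dy":0,"dz":4,"twist":0},{"dx":0,"dy":0,"dz":0,"twist":0},{"dx":0,"dy":0,"dz":0,"twist":0},{"dx":0,"dy":0,"dz":0,"twist":0}]'
python3 - <<'E'
from h import *
import cv2
from workcell import cams
a=cams.capture("side");b=cams.capture("wrist")
np.savez("s3.npz",**a);np.savez("w3.npz",**b)
A=cv2.resize(a["color"][80:220,240:380],None,fx=2.85,fy=2.85,interpolation=2);B=cv2.resize(b["color"][:,:],(532,399))
cv2.imwrite("pics/s3.png",np.hstack([A[:,:265],B]))
go(.4845,.312,.12)
E
```

```text
clock: 6.45
ee_pos: [0.4857, 0.3118, 0.2619]
tcp_rot: [-3.132, 0.241, -0.001]
force: [-0.1, 0.3, -0.1]
opening: 0.0197
grasp_force: 25.0
t 6.55 tcp [0.4857 0.3118 0.262 ] xyaw -8.801173643490653 zaxis [ 0.0011  0.0006 -1.    ] d cm [-0.1314  0.0118 14.202 ] q6 2.25480595370109 F [-0.2209  0.1896 -1.1154] open 0.019126716453689203 24.998099588533478
```

View pics/s3.png

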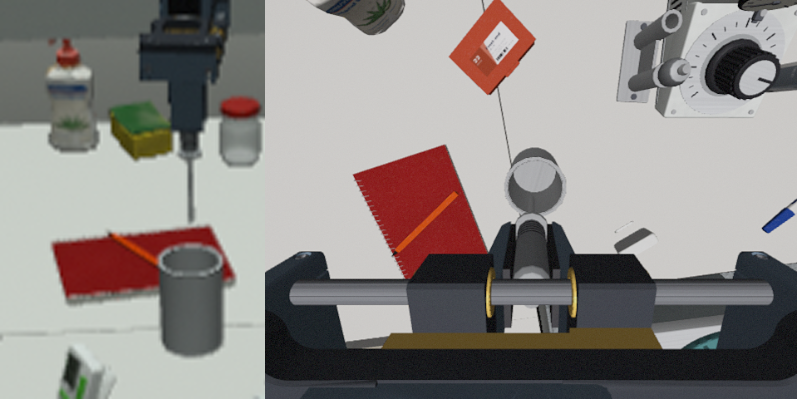

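The wand is vertical over the jar. The jar rim centre is at wrist pixel (326,224), which I'll check quickly before lowering.

```bash
python3 - <<'E'
from h import *
c=np.load("w3.npz"); print(toz(c,(326,223.8),.107))
for a in ((509,186),(566,186),(536,212)): print(toz(c,((a[0]-265)*640/532,a[1]*480/399),.107))
E
python3 -m crank '[{"dx":-0.1,"dy":0,"dz":3,"twist":0},{"dx":0,"dy":0,"dz":3,"twist":0},{"dx":0,"dy":0,"dz":3,"twist":0},{"dx":0,"dy":0,"dz":2,"twist":0},{"dx":0,"dy":0,"dz":0,"twist":0},{"dx":0,"dy":0,"dz":0,"twist":0}]'
```

```text
[0.4866 0.3047 0.107 ]
[0.4915 0.3359 0.107 ]
[0.4813 0.2699 0.107 ]
[0.4548 0.3094 0.107 ]
clock: 7.15
ee_pos: [0.4844, 0.3121, 0.1519]
tcp_rot: [-3.132, 0.24, -0.001]
force: [0.4, -0.3, -0.3]
opening: 0.0196
grasp_force: 25.0
```

```bash

python3 -m crank '[{"dx":0,"dy":0,"dz":1.5,"twist":0},{"dx":0,"dy":0,"dz":1,"twist":0},{"dx":0,"dy":0,"dz":0.5,"twist":0},{"dx":0,"dy":0,"dz":0,"twist":0},{"dx":0,"dy":0,"dz":0,"twist":0}]'
python3 -m crank '[{"dx":0,"dy":0,"dz":0.1,"twist":0},{"dx":0,"dy":0,"dz":0.1,"twist":0},{"dx":0,"dy":0,"dz":0,"twist":0}]'
```

```text
clock: 7.65
ee_pos: [0.4838, 0.312, 0.121]
tcp_rot: [3.132, -0.24, -0.0]
force: [0.1, -0.2, -0.3]
opening: 0.0192
grasp_force: 25.0
clock: 7.95
ee_pos: [0.4837, 0.312, 0.119]
tcp_rot: [-3.132, 0.24, -0.0]
force: [-0.1, 0.5, -0.6]
opening: 0.0196
grasp_force: 25.0
```

```bash

python3 -m crank '[{"dx":0,"dy":0,"dz":0.1,"twist":0},{"dx":0,"dy":0,"dz":0,"twist":0}]'
python3 -m crank '[{"dx":0,"dy":0,"dz":0.1,"twist":0},{"dx":0,"dy":0,"dz":0,"twist":0}]'
```

```text
clock: 8.15
ee_pos: [0.484, 0.3121, 0.1182]
tcp_rot: [-3.132, 0.24, -0.001]
force: [0.6, -0.5, 3.7]
opening: 0.0195
grasp_force: 25.0
clock: 8.35
ee_pos: [0.4843, 0.3123, 0.1177]
tcp_rot: [-3.132, 0.24, -0.002]
force: [-1.4, -0.8, 9.8]
opening: 0.0193
grasp_force: 25.0
```

```bash

python3 -m crank '[{"dx":0,"dy":0,"dz":-0.1,"twist":0},{"dx":0,"dy":0,"dz":0,"twist":0},{"dx":0,"dy":-0.3,"dz":0,"twist":0},{"dx":0,"dy":-0.4,"dz":0,"twist":0},{"dx":0,"dy":-0.4,"dz":0,"twist":0},{"dx":0,"dy":-0.4,"dz":0,"twist":0},{"dx":0,"dy":0,"dz":0,"twist":0}]' 0.26 10
python3 -m crank '[{"dx":0,"dy":0,"dz":0,"twist":0},{"dx":0,"dy":0,"dz":0,"twist":0},{"dx":0,"dy":0,"dz":0,"twist":0},{"dx":0,"dy":0,"dz":0,"twist":0},{"dx":0,"dy":0,"dz":0,"twist":0}]' 0.75
python3 - <<'E'
from h import *
import cv2
from workcell import cams
a=cams.capture("side");b=cams.capture("wrist")
A=cv2.resize(a["color"][80:220,240:380],None,fx=2.85,fy=2.85,interpolation=2);B=cv2.resize(b["color"][:,:],(532,399))
cv2.imwrite("pics/s4.png",np.hstack([A[:,:265],B]))
E
```

```text
clock: 9.05
ee_pos: [0.4861, 0.3273, 0.1179]
tcp_rot: [-3.132, 0.239, -0.0]
force: [-1.1, -0.7, -1.2]
opening: 0.0239
grasp_force: 0.3
clock: 9.55
ee_pos: [0.486, 0.3267, 0.118]
tcp_rot: [-3.132, 0.24, -0.0]
force: [-0.3, 0.1, 0.3]
opening: 0.0606
grasp_force: 0.0
```

View pics/s4.png

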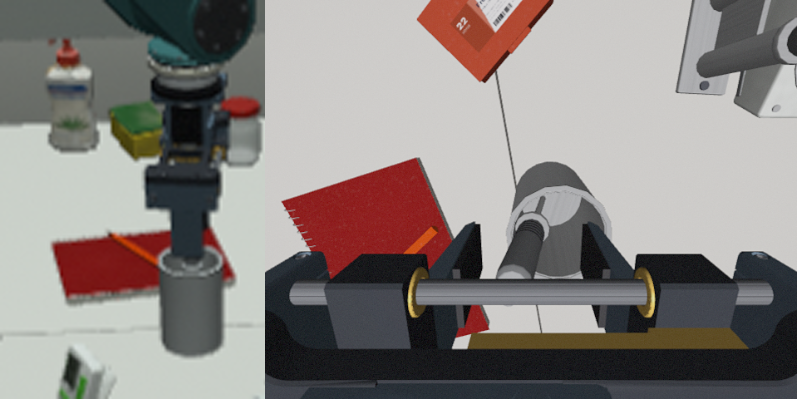

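The wand leans freely on the rim and the fingers are clear of it. I'll rise, go over the knob and re-measure the tab numerically from w1.

```bash

python3 -m crank '[{"dx":0,"dy":-0.5,"dz":0,"twist":0},{"dx":0,"dy":0,"dz":-2,"twist":0},{"dx":0,"dy":0,"dz":-4,"twist":0},{"dx":0,"dy":0,"dz":-4,"twist":0},{"dx":0,"dy":0,"dz":-4,"twist":0},{"dx":0,"dy":0,"dz":-4,"twist":0}]' 0.77
python3 -m crank '[{"dx":2.06,"dy":4.27,"dz":0,"twist":0},{"dx":2.06,"dy":4.27,"dz":0,"twist":0},{"dx":2.06,"dy":4.27,"dz":0,"twist":0},{"dx":2.06,"dy":4.27,"dz":0,"twist":0},{"dx":2.06,"dy":4.27,"dz":0,"twist":0},{"dx":2.06,"dy":4.27,"dz":0,"twist":0},{"dx":0,"dy":0,"dz":0,"twist":0},{"dx":0,"dy":0,"dz":0,"twist":0},{"dx":0,"dy":0,"dz":0,"twist":0}]'
cat >> h.py <<'E'
cx=np.array([-.015,0,.062]);_a=np.radians(20);nn=np.array([-np.sin(_a),0,np.cos(_a)]);XX=np.array([np.cos(_a),0,np.sin(_a)])
def unwrap(c,p,h,rs,degs):
    "gray polar image rows=r, cols=deg (clockwise positive) at height h over panel"
    import cv2
    T=asp(*p); g=cv2.cvtColor(c["color"],cv2.COLOR_BGR2GRAY); U=np.zeros((len(rs),len(degs),2),np.float32)
    for i,r in enumerate(rs):
        for j,d in enumerate(np.radians(degs)):
            U[i,j]=proj(c,(T@np.append(cx+h*nn+r*np.cos(d)*XX-np.array([0,r*np.sin(d),0]),1))[:3])
    return cv2.remap(g,U[...,0],U[...,1],cv2.INTER_CUBIC)
E
python3 - <<'E'
from h import *
import cv2
from workcell import cams
c=dict(np.load("w1.npz"));P=[.5988,.0553,-.153]
d=np.arange(-12,26,2)
print("deg",d)
for h in (.010,.006):
  for r in (.043,.046,.049,.052,.055): print(h,r,unwrap(c,P,h,[r],d)[0])
d=np.arange(84,124,2);print(d)
for h in (.012,.008):
  for r in (.032,.035,.038,.041): print(h,r,unwrap(c,P,h,[r],d)[0])
c=cams.capture("wrist");np.savez("w5.npz",**c)
go(.5695,.0595,.0825,-33.8)
E
```

```text
clock: 10.25
ee_pos: [0.4866, 0.3319, 0.2997]
tcp_rot: [-3.132, 0.24, -0.0]
force: [-0.3, 0.0, -0.0]
opening: 0.0701
grasp_force: 0.0
clock: 11.15
ee_pos: [0.5697, 0.0605, 0.2979]
tcp_rot: [-3.132, 0.239, 0.0]
force: [0.2, 0.3, -0.1]
opening: 0.0704
grasp_force: 0.0
deg [-12 -10  -8  -6  -4  -2   0   2   4   6   8  10  12  14  16  18  20  22
  24]
0.01 0.043 [183 185 183 186 184 164 176 187 186 187 186 186 187 186 184 186 185 187
 185]
0.01 0.046 [184 185 181 184 176  88 157 194 185 170 185 175 146 186 187 188 189 189
 178]
0.01 0.049 [189 185 184 187 184  93 112  96  70  70  71 129 130 174 186 185 184 185
 182]
0.01 0.052 [187 186 184 185 188 142  59 103 163 170 137 128 190 188 186 187 185 185
 188]
0.01 0.055 [192 190 172 151 134 107  79  83 115 159 154 158 197 188 188 185 185 186
 188]
0.006 0.043 [186 183 185 188 180 113 148 193 186 186 186 188 186 187 189 186 186 185
 187]
0.006 0.046 [188 181 183 187 184  91 146 164 105  92 125 166 158 160 184 185 185 189
 192]
0.006 0.049 [191 186 185 186 190 141  56  84 101 116  91  95 156 176 189 185 187 186
 185]
0.006 0.052 [187 189 188 19
[... 522 characters left out ...]

0.012 0.041 [155 187 184 186 189 195 163 118 142 191 192 172 178 187 188 139 138 184
 188 188]
0.008 0.032 [166 169 170 176 178 129  58  17  25  71 164 206 196 123  83 156 198 190
 177 126]
0.008 0.035 [192 189 186 187 188 170  99  43  21  44 175 228 180 108 118 171 191 190
 190 194]
0.008 0.038 [177 180 184 184 190 193 130  31  17  57 148 208 180  86 127 194 184 186
 190 186]
0.008 0.041 [114 104 189 187 184 189 188 163  93  83 169 212 162 124 172 191 133 142
 184 187]
t 11.2 tcp [0.5697 0.0608 0.2979] xyaw -8.694872151829895 zaxis [-0.0001  0.0001 -1.    ] d cm [ 0.0027  0.13   21.5414] q6 1.7879889134048033 F [-0.5707  1.2258 -0.1144] open 0.07041795484418689 0.0
twist 25.105127848170103
```

```bash

python3 -m crank '[{"dx":0,"dy":0.1,"dz":4,"twist":8.4},{"dx":0,"dy":0,"dz":4,"twist":8.4},{"dx":0,"dy":0,"dz":4,"twist":8.4},{"dx":0,"dy":0,"dz":4,"twist":0},{"dx":0,"dy":0,"dz":3,"twist":0},{"dx":0,"dy":0,"dz":2.5,"twist":0},{"dx":0,"dy":0,"dz":0,"twist":0},{"dx":0,"dy":0,"dz":0,"twist":0}]' && python3 -m crank '[{"dx":0,"dy":0,"dz":0,"twist":0},{"dx":0,"dy":0,"dz":0,"twist":0},{"dx":0,"dy":0,"dz":0,"twist":0},{"dx":0,"dy":0,"dz":0,"twist":0},{"dx":0,"dy":0,"dz":0,"twist":0},{"dx":0,"dy":0,"dz":0,"twist":0}]' 0 15
python3 -c "
from h import *
go(.5695,.0595,.0825)"
```

```text
clock: 12.0
ee_pos: [0.5698, 0.0596, 0.0834]
tcp_rot: [3.005, -0.916, -0.001]
force: [0.1, 0.4, 0.4]
opening: 0.0701
grasp_force: 0.0
clock: 12.6
ee_pos: [0.5726, 0.0603, 0.0848]
tcp_rot: [-3.0, 0.918, -0.008]
force: [8.4, 18.2, 2.0]
opening: 0.0475
grasp_force: 14.7
t 12.6 tcp [0.5726 0.0603 0.0848] xyaw -34.01029874577383 zaxis [ 0.0063  0.0025 -1.    ] d cm [-0.2115  0.2367  0.2321] q6 2.2254780890533126 F [ 8.3751 18.1997  2.0283] open 0.04749285713124787 14.694386422634125
```

```bash

python3 -m crank '[{"dx":0,"dy":-0.15,"dz":0,"twist":0},{"dx":0,"dy":-0.1,"dz":0,"twist":0},{"dx":0,"dy":0,"dz":0,"twist":0},{"dx":0,"dy":0,"dz":0,"twist":0}]'
```

```text
clock: 13.0
ee_pos: [0.5729, 0.0611, 0.0846]
tcp_rot: [-3.003, 0.917, -0.005]
force: [1.3, 4.1, 6.9]
opening: 0.0472
grasp_force: 14.7
```

```bash

python3 -m crank '[{"dx":0,"dy":0,"dz":0,"twist":-4},{"dx":0,"dy":0,"dz":0,"twist":-5},{"dx":0,"dy":0,"dz":0,"twist":-5},{"dx":0,"dy":0,"dz":0,"twist":-5},{"dx":0,"dy":0,"dz":0,"twist":-5},{"dx":0,"dy":0,"dz":0,"twist":0},{"dx":0,"dy":0,"dz":0,"twist":0}]'
python3 -m crank '[{"dx":0,"dy":0,"dz":0,"twist":-5},{"dx":0,"dy":0,"dz":0,"twist":-5},{"dx":0,"dy":0,"dz":0,"twist":-5},{"dx":0,"dy":0,"dz":0,"twist":-5},{"dx":0,"dy":0,"dz":0,"twist":-5},{"dx":0,"dy":0,"dz":0,"twist":0},{"dx":0,"dy":0,"dz":0,"twist":0}]'
```

```text
clock: 13.7
ee_pos: [0.5726, 0.0611, 0.0841]
tcp_rot: [-3.129, 0.273, -0.005]
force: [5.8, 4.6, -1.1]
opening: 0.0444
grasp_force: 14.9
clock: 14.4
ee_pos: [0.5725, 0.0607, 0.0842]
tcp_rot: [3.115, 0.408, 0.005]
force: [1.0, -1.5, 6.7]
opening: 0.0464
grasp_force: 15.6
```

```bash

python3 -m crank '[{"dx":0,"dy":0,"dz":0,"twist":0},{"dx":0,"dy":0,"dz":0,"twist":0},{"dx":0,"dy":0,"dz":0,"twist":0},{"dx":0,"dy":0,"dz":0,"twist":8},{"dx":0,"dy":0,"dz":0,"twist":8},{"dx":0,"dy":0,"dz":0,"twist":8},{"dx":0,"dy":0,"dz":0,"twist":8},{"dx":0,"dy":0,"dz":0,"twist":8},{"dx":0,"dy":0,"dz":0,"twist":8},{"dx":0,"dy":0,"dz":0,"twist":0},{"dx":0,"dy":0,"dz":0,"twist":0}]' 0.65
python3 -m crank '[{"dx":0,"dy":0,"dz":0,"twist":0},{"dx":0,"dy":0,"dz":0,"twist":0},{"dx":0,"dy":0,"dz":0,"twist":0},{"dx":0,"dy":0,"dz":0,"twist":0},{"dx":0,"dy":0,"dz":0,"twist":0}]' 0 15
python3 -c "
from h import *
go(.5695,.0595,.0825)"
```

```text
clock: 15.5
ee_pos: [0.571, 0.0608, 0.0828]
tcp_rot: [3.014, -0.885, -0.0]
force: [0.1, -0.2, 0.2]
opening: 0.0593
grasp_force: 0.0
clock: 16.0
ee_pos: [0.5719, 0.0616, 0.0832]
tcp_rot: [-3.012, 0.889, -0.002]
force: [4.2, 8.1, -0.7]
opening: 0.0477
grasp_force: 14.6
t 16.0 tcp [0.5719 0.0616 0.0832] xyaw -32.88468088569747 zaxis [ 0.0017  0.0012 -1.    ] d cm [-0.0891  0.3053  0.0705] q6 2.20974303310179 F [ 4.1782  8.1172 -0.7132] open 0.04770562182092926 14.621904641389847
```

```bash

python3 -m crank '[{"dx":0,"dy":-0.1,"dz":0,"twist":-3},{"dx":0,"dy":0,"dz":0,"twist":-5},{"dx":0,"dy":0,"dz":0,"twist":-5},{"dx":0,"dy":0,"dz":0,"twist":-5},{"dx":0,"dy":0,"dz":0,"twist":-5},{"dx":0,"dy":0,"dz":0,"twist":-5},{"dx":0,"dy":0,"dz":0,"twist":-5},{"dx":0,"dy":0,"dz":0,"twist":-5},{"dx":0,"dy":0,"dz":0,"twist":0},{"dx":0,"dy":0,"dz":0,"twist":0}]'
python3 -m crank '[{"dx":0,"dy":0,"dz":0,"twist":0},{"dx":0,"dy":0,"dz":0,"twist":0},{"dx":0,"dy":0,"dz":0,"twist":0},{"dx":0,"dy":0,"dz":0,"twist":0},{"dx":0,"dy":0,"dz":-4,"twist":8},{"dx":0,"dy":0,"dz":-4,"twist":6},{"dx":0,"dy":0,"dz":-4,"twist":0},{"dx":0,"dy":0,"dz":-4,"twist":0},{"dx":0,"dy":0,"dz":-4,"twist":0},{"dx":-1,"dy":0,"dz":0,"twist":0},{"dx":0,"dy":0,"dz":0,"twist":0},{"dx":0,"dy":0,"dz":0,"twist":0}]' 0.77
python3 - <<'E'
from h import *
import cv2
from workcell import cams
for n in "wrist","top":
    c=cams.capture(n);np.savez(f"{n}6.npz",**c)
c=dict(np.load("wrist6.npz"));P=[.5988,.0553,-.153]
for lab,uv in (("dial",(-.015,0,.062)),): print(lab,proj(c,(asp(*P)@np.append(uv,1))[:3]))
u,v=proj(c,(asp(*P)@[-.015,0,.062,1])[:3]).astype(int)
g=c["color"][max(v-75,0):v+75,u-100:u+100];print(u-100,max(v-75,0),g.shape)
cv2.imwrite("pics/w6c.png",cv2.resize(g,None,fx=4,fy=4,interpolation=2))
go(.5725,.061,.084,-8.77)
E
```

```text
clock: 17.0
ee_pos: [0.5719, 0.061, 0.0832]
tcp_rot: [3.137, 0.141, 0.0]
force: [-1.0, -7.0, 5.7]
opening: 0.0452
grasp_force: 15.4
clock: 18.2
ee_pos: [0.5612, 0.0632, 0.2818]
tcp_rot: [3.132, -0.245, -0.002]
force: [0.2, 0.1, 0.1]
opening: 0.07
grasp_force: 0.0
dial [320.5938 191.1711]
220 116 (150, 200, 3)
t 18.3 tcp [0.5614 0.0631 0.2816] xyaw -8.953074032966768 zaxis [-0.0021 -0.0001 -1.    ] d cm [ 1.1712  0.0281 19.7547] q6 1.7977818106549068 F [ 0.4873  0.2094 -0.0653] open 0.07007610143072554 0.0
twist -0.18307403296676839
```

View pics/w6c.png

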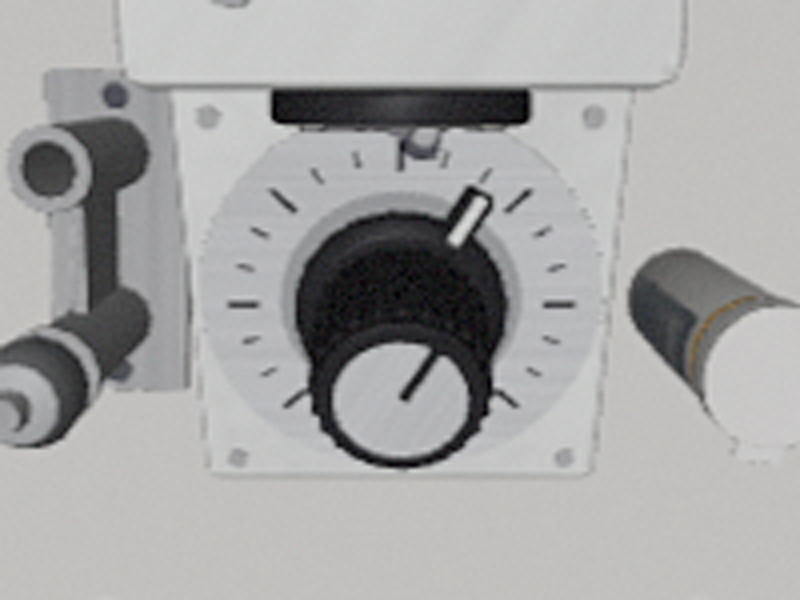

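The view shows the pointer's white line from (457,240) to (483,196), about 33°. The tab's screw is at (423,142), just clockwise of the 0° tick at (402,153). I'll compute the angles.

```bash
python3 - <<'E'
from h import *
from scipy.optimize import least_squares
c=dict(np.load("wrist6.npz"));cw=lambda x,y:(220+x/4-.375,116+y/4-.375)
def ang(T,uv,h):
    Ti=np.linalg.inv(T);o,d=ray(c["K"],c["pose"],uv);o=(Ti@np.append(o,1))[:3];d=Ti[:3,:3]@d
    q=o+d*((cx+h*nn-o)@nn)/(d@nn)-cx;return np.array([q@XX,q[1]])
ticks=[(-90,244,304),(90,559,304),(-45,284,201),(45,519,200),(0,402,152)]
def f(p): 
    T=asp(*p);return np.concatenate([(ang(T,cw(x,y),.002)-.0447*np.array([np.cos(np.radians(d)),-np.sin(np.radians(d))]))*1e3 for d,x,y in ticks])
r=least_squares(f,[.5988,.0553,-.153]);P=r.x;print(P,np.degrees(P[2]),f(P));T=asp(*P)
for l,x,y,h in (("screw",423,141,.012),("screw11",423,142,.011),("ptr0",457,239,.0125),("ptr1",482,198,.0125),("cap0",403,398,.052),("cap1",437,350,.052),("capc",401,398,.052)):
    q=ang(T,cw(x,y),h);print(l,np.degrees(np.arctan2(-q[1],q[0])),np.hypot(*q)*1e3,q*1e3)
print("grip",(T@np.append(cx+.042*nn,1))[:3])
d=np.arange(-10,24,1);print(d)
for h in (.01,.006,.002):
  for rr in (.044,.046,.048,.051,.054): print(h,rr,unwrap(c,P,h,[rr],d)[0])
np.save("P.npy",P)
E
```

```text
[ 0.5994  0.0558 -0.1544] -8.84555685253677 [ 0.0155 -0.1741 -0.0758  0.2442 -0.3032 -0.0077 -0.0737  0.0577  0.4256
 -0.12  ]
screw 5.944231164752094 52.55879038576564 [52.2762 -5.443 ]
screw11 6.042952794829737 51.88482801078899 [51.5965 -5.4621]
ptr0 30.187494261614237 29.22609703059379 [ 25.2626 -14.6958]
ptr1 29.52678508047641 42.46088488886326 [ 36.9463 -20.926 ]
cap0 24.01722087522072 0.7433663885903312 [ 0.679  -0.3026]
cap1 30.568867901056446 17.119825767319462 [14.7405 -8.7067]
capc -16.71827753605165 0.7095617188518498 [0.6796 0.2041]
grip [0.5704 0.0603 0.1015]
[-10  -9  -8  -7  -6  -5  -4  -3  -2  -1   0   1   2   3   4   5   6   7
   8   9  10  11  12  13  14  15  16  17  18  19  20  21  22  23]
0.01 0.044 [184 183 184 184 185 186 184 179 145 105  95 147 183 188 185 185 185 185
 187 186 187 188 186 188 189 188 186 186 186 183 183 185 190 195]
0.01 0.046 [181 181 181 182 181 181 183 182 153 104  81 142 182 185 177 180 185 188
 188 188 188 185 162 130 138 171 188 186 187 188 188 188 187 186]
0.01 0.048 [181 184 184 182 183 183 188 187 161 114  79 111 102  80  69  69  65  
[... 1178 characters left out ...]
83 129 147 123  89  70  60  61
  75 100 124 136 164 171 152 129 159 193 184 183 185 184 184 185]
0.002 0.046 [184 183 183 184 184 185 188 186 164 101  27  48  73  85  86  81  83  86
  83  80  66  94 151 175 149 127 156 182 189 186 184 184 184 184]
0.002 0.048 [185 184 184 184 183 183 187 185 162 111  55  54  75 102 130 154 160 162
 158 138 106  99 143 181 185 184 185 186 186 185 186 186 186 185]
0.002 0.051 [175 169 157 144 136 126 116 115 117 116 120 120 100  96 131 172 183 179
 174 172 146 128 160 192 189 187 186 185 184 186 184 183 184 187]
0.002 0.054 [ 46  44  40  45  49  49  50  51  50  52  51  52  48  44  40  37  37  37
  35  35  38  47  53  45  60  91 117 135 131 138 153 167 184 191]
```

```bash

python3 -m crank '[{"dx":1.05,"dy":0,"dz":4,"twist":8.3},{"dx":0,"dy":0,"dz":4,"twist":8.3},{"dx":0,"dy":0,"dz":4,"twist":8.3},{"dx":0,"dy":0,"dz":4,"twist":0},{"dx":0,"dy":0,"dz":2,"twist":0},{"dx":0,"dy":0,"dz":1.8,"twist":0},{"dx":0,"dy":0,"dz":0,"twist":0},{"dx":0,"dy":0,"dz":0,"twist":0}]' && python3 -m crank '[{"dx":0,"dy":0,"dz":0,"twist":0},{"dx":0,"dy":0,"dz":0,"twist":0},{"dx":0,"dy":0,"dz":0,"twist":0},{"dx":0,"dy":0,"dz":0,"twist":0},{"dx":0,"dy":0,"dz":0,"twist":0},{"dx":0,"dy":0,"dz":0,"twist":0}]' 0 25
```

```text
clock: 19.1
ee_pos: [0.572, 0.0615, 0.0846]
tcp_rot: [3.005, -0.915, -0.002]
force: [-0.0, -0.1, 0.0]
opening: 0.0702
grasp_force: 0.0
clock: 19.7
ee_pos: [0.5727, 0.0616, 0.0855]
tcp_rot: [-3.005, 0.915, -0.001]
force: [-1.4, -0.7, 7.0]
opening: 0.0465
grasp_force: 24.6
```

```bash

python3 -m crank '[{"dx":0,"dy":0,"dz":0,"twist":-4},{"dx":0,"dy":0,"dz":0,"twist":-5},{"dx":0,"dy":0,"dz":0,"twist":-5},{"dx":0,"dy":0,"dz":0,"twist":-5},{"dx":0,"dy":0,"dz":0,"twist":-5},{"dx":0,"dy":0,"dz":0,"twist":0},{"dx":0,"dy":0,"dz":0,"twist":0}]'
python3 -m crank '[{"dx":0,"dy":0,"dz":0,"twist":0},{"dx":0,"dy":0,"dz":0,"twist":0},{"dx":0,"dy":0,"dz":0,"twist":0},{"dx":0,"dy":0,"dz":0,"twist":0},{"dx":0,"dy":0,"dz":-4,"twist":0},{"dx":0,"dy":0,"dz":-4,"twist":0},{"dx":0,"dy":0,"dz":-4,"twist":0},{"dx":0,"dy":0,"dz":-4,"twist":0},{"dx":0,"dy":0,"dz":-4,"twist":0},{"dx":-1,"dy":0,"dz":0,"twist":0},{"dx":0,"dy":0,"dz":0,"twist":0},{"dx":0,"dy":0,"dz":0,"twist":0}]' 0.77
cat > ptr.py <<'E'
from h import *
from workcell import cams
import sys
def meas(c,P,pull=0.,lo=-25,hi=50):
    d=np.arange(lo,hi,.5);h=.0125+pull
    for r in (.031,.034,.037,.040):
        g=unwrap(c,P,h,[r],d)[0].astype(float)
        # template: white line (about 3 mm) flanked by black
        w=1.5/(r*1e3)*57.3; k=[]
        for x in d:
            inn=np.abs(d-x)<w*.8; out=(np.abs(d-x)>w*1.2)&(np.abs(d-x)<w*2.6); k.append(g[inn].mean()-g[out].mean())
        i=int(np.argmax(k)); print("r",r,"ptr",d[i],"score",k[i], g[max(i-12,0):i+13:2].astype(int))
    d2=np.arange(lo,hi,.5);q=unwrap(c,P,.052+pull,[.010,.013,.016],d2).astype(float); print("capline",d2[q.argmin(1)],q.min(1))
if __name__=="__main__":
    P=np.load("P.npy"); meas(dict(np.load("wrist6.npz")),P,0.)
    c=cams.capture("wrist");np.savez(sys.argv[1],**c);print("now");meas(c,P,float(sys.argv[2]))
    go(.572,.0613,.0845,-8.77)
E
python3 ptr.py w7.npz 0
```

```text
clock: 20.4
ee_pos: [0.5726, 0.0614, 0.0852]
tcp_rot: [3.129, -0.274, 0.001]
force: [1.4, -3.9, 2.7]
opening: 0.0446
grasp_force: 24.9
clock: 21.6
ee_pos: [0.5617, 0.0632, 0.2838]
tcp_rot: [3.13, -0.27, -0.002]
force: [0.3, 0.1, 0.6]
opening: 0.0703
grasp_force: 0.0
r 0.031 ptr 29.5 score 155.35416666666666 [  7  28  94 167 196 207 212 203 182 147  86  33  19]
r 0.034 ptr 29.5 score 147.64285714285714 [ 29  28  51 116 172 206 212 210 187 126  54  34  88]
r 0.037 ptr 29.0 score 139.0 [ 22  24  35  73 143 191 213 216 197 155  80  55 103]
r 0.04 ptr 29.5 score 149.22619047619048 [  9  26  30  78 150 200 208 204 174  93  29  69 151]
capline [31. 30. 30.] [22. 22. 24.]
now
r 0.031 ptr 8.5 score 150.47222222222223 [ 21  46  90 141 173 203 211 210 199 147  81  33  32]
r 0.034 ptr 8.5 score 145.93650793650795 [ 35  22  52 114 176 203 211 208 192 171  95  22  49]
r 0.037 ptr 9.0 score 147.14285714285714 [ 26  20  68 135 177 205 210 207 171 102  38  33  81]
r 0.04 ptr 9.0 score 145.13095238095238 [ 93  26  23  87 163 203 212 197 171  95  22  82 162]
capline [8.  8.  8.5] [ 4. 21. 26.]
t 21.65 tcp [0.5618 0.0632 0.2836] xyaw -9.862563866465315 zaxis [-0.002  -0.0001 -1.    ] d cm [ 1.0786  0.0004 19.904 ] q6 1.8136833324016632 F [ 0.1318 -0.0673 -1.1646] open 0.07006528648592165 0.0
twist -1.0925638664653157
```

```bash

python3 -m crank '[{"dx":1.08,"dy":0,"dz":4,"twist":2},{"dx":0,"dy":0,"dz":4,"twist":0},{"dx":0,"dy":0,"dz":4,"twist":0},{"dx":0,"dy":0,"dz":4,"twist":0},{"dx":0,"dy":0,"dz":2,"twist":0},{"dx":0,"dy":0,"dz":1.9,"twist":0},{"dx":0,"dy":0,"dz":0,"twist":0},{"dx":0,"dy":0,"dz":0,"twist":0}]' && python3 -m crank '[{"dx":0,"dy":0,"dz":0,"twist":0},{"dx":0,"dy":0,"dz":0,"twist":0},{"dx":0,"dy":0,"dz":0,"twist":0},{"dx":0,"dy":0,"dz":0,"twist":0},{"dx":0,"dy":0,"dz":0,"twist":0},{"dx":0,"dy":0,"dz":0,"twist":0}]' 0 25
python3 ptr.py w8.npz 0 | sed -n '/now/,$p'
python3 -m crank '[{"dx":0,"dy":0,"dz":0,"twist":-1},{"dx":0,"dy":0,"dz":0,"twist":-1},{"dx":0,"dy":0,"dz":0,"twist":-0.8},{"dx":0,"dy":0,"dz":0,"twist":0},{"dx":0,"dy":0,"dz":0,"twist":0},{"dx":0,"dy":0,"dz":0,"twist":0}]'
python3 ptr.py w9.npz 0 | sed -n '/now/,$p'
```

```text
clock: 22.45
ee_pos: [0.5726, 0.0613, 0.0854]
tcp_rot: [3.124, -0.325, -0.003]
force: [0.3, 0.0, -0.2]
opening: 0.07
grasp_force: 0.0
clock: 23.05
ee_pos: [0.5734, 0.0615, 0.0865]
tcp_rot: [-3.125, 0.325, -0.001]
force: [-1.2, 2.1, 6.4]
opening: 0.0446
grasp_force: 25.0
now
r 0.031 ptr 8.5 score 172.27777777777777 [ 47  43  25 139 208 216 217 218 210 154  23  46  43]
r 0.034 ptr 8.5 score 176.05555555555554 [ 41  46  43  84 209 224 218 220 212 137  24  45  37]
r 0.037 ptr 8.5 score 172.64285714285717 [ 32  42  41  57 168 222 217 221 215  86  35  29  84]
r 0.04 ptr 8.5 score 171.28571428571428 [ 50  43  44  29 165 218 216 219 216  72  40  32 143]
capline [2.5 4.5 5.5] [33. 26. 35.]
t 23.1 tcp [0.5734 0.0615 0.0865] xyaw -11.861990342929706 zaxis [ 0.0008  0.0002 -1.    ] d cm [-0.1304  0.0461  0.2   ] q6 1.844050913689422 F [-1.7132  0.8956  6.3391] open 0.044398713534281084 25.011172592639923
twist -3.091990342929707
clock: 23.7
ee_pos: [0.5733, 0.0611, 0.0865]
tcp_rot: [3.131, -0.248, 0.001]
force: [-1.7, -2.6, 7.5]
opening: 0.0444
grasp_force: 24.9
now
r 0.031 ptr 6.0 score 174.24305555555554 [ 46  41  30 157 216 217 217 217 216 151  21  44  43]
r 0.034 ptr 6.0 score 179.04761904761907 [ 41  45  41  86 215 224 217 218 212 144  26  39  35]
r 0.037 ptr 6.0 score 172.5 [ 37  40  45  57 177 224 217 222 203  81  29  32  86]
r 0.04 ptr 6.0 score 174.03571428571428 [ 58  36  43  36 167 216 215 220 207  52  39  28 137]
capline [0.5 9.5 9.5] [22. 28. 29.]
t 23.75 tcp [0.5733 0.0612 0.0865] xyaw -9.056212248878008 zaxis [ 0.0005 -0.0004 -1.    ] d cm [-0.1293  0.0056  0.1982] q6 1.7953320859502397 F [-1.8689 -2.1612  7.2578] open 0.044406863555842516 24.94235247373581
twist -0.2862122488780088
```

```bash
python3 - <<'E'
from h import *
c=dict(np.load("w9.npz"));P=np.load("P.npy")
d=np.arange(-5,17.1,.5);print(d[::2])
for h in (.010,.006,.002):
  for r in (.044,.046,.049,.052): print(h,r,unwrap(c,P,h,[r],d)[0][::2])
d=np.arange(-100,101,.5)
g=unwrap(c,P,.002,[.0435,.0447,.046],d).astype(float).mean(0)
for t in (-90,-75,-60,-45,-30,-15,15,30,45,60,75,90):
    m=np.abs(d-t)<5; w=np.clip(150-g[m],0,None); print(t, round((w*d[m]).sum()/max(w.sum(),1),2),end="; ")
print(proj(c,(asp(*P)@np.append(cx+.012*nn+.052*(np.cos(.105)*XX)-np.array([0,.052*np.sin(.105),0]),1))[:3]))
E
```

```text
[-5. -4. -3. -2. -1.  0.  1.  2.  3.  4.  5.  6.  7.  8.  9. 10. 11. 12.
 13. 14. 15. 16. 17.]
0.01 0.044 [200 203 203 195 139 148  80  15  18  27  27  45  34  34  22  16 133 198
 194 196 196 198 197]
0.01 0.046 [ 35  26  26  31  44  37  29  24  26  21  27  41  49 100 140 193 219 228
 202 205 205 204 207]
0.01 0.049 [61 59 61 61 63 64 57 58 56 57 54 53 51 52 53 51 46 49 45 45 44 39 37]
0.01 0.052 [71 74 78 78 80 77 73 75 67 64 62 57 50 55 52 54 48 42 51 46 49 46 45]
0.006 0.044 [ 34  44  41  44  52  50  43  42  43  38  30  29  11  11  13  43  89 135
 188 199 212 205 204]
0.006 0.046 [58 60 54 58 62 59 61 56 56 57 54 52 51 55 45 51 47 48 49 48 34 39 33]
0.006 0.049 [74 72 73 75 74 70 70 68 67 64 58 58 55 53 50 52 50 47 49 49 44 45 44]
0.006 0.052 [80 84 86 87 91 89 84 80 76 77 79 69 67 59 56 53 52 51 52 51 47 46 50]
0.002 0.044 [60 63 57 62 64 63 55 56 57 53 59 53 55 51 56 47 52 50 49 49 46 37 42]
0.002 0.046 [68 71 70 71 71 71 70 62 64 58 56 49 58 54 51 53 50 46 47 48 47 46 45]
0.002 0.049 [78 82 83 80 85 84 79 77 74 73 69 67 64 58 58 47 53 51 52 48 47 49 43]
0.002 0.052 [66 68 71 68 74 74 76 71 75 74 75 70 72 71 65 62 58 56 53 54 52 47 48]
-90 -90.49; -75 -75.49; -60 -60.57; -45 -45.63; -30 -30.6; -15 -15.05; 15 15.03; 30 29.89; 45 45.1; 60 60.33; 75 75.5; 90 90.68; [330.9783 195.6452]
```

```bash

python3 -m crank '[{"dx":0,"dy":0,"dz":0,"twist":0},{"dx":0,"dy":0,"dz":0,"twist":0},{"dx":-0.11,"dy":0,"dz":-0.3,"twist":0},{"dx":-0.11,"dy":0,"dz":-0.3,"twist":0},{"dx":-0.11,"dy":0,"dz":-0.3,"twist":0},{"dx":-0.11,"dy":0,"dz":-0.3,"twist":0},{"dx":-0.08,"dy":0,"dz":-0.23,"twist":0},{"dx":0,"dy":0,"dz":0,"twist":0},{"dx":0,"dy":0,"dz":0,"twist":0},{"dx":0,"dy":0,"dz":0,"twist":0}]' 0 40
python3 ptr.py w10.npz 0.0125 | sed -n '/now/,$p'
```

```text
clock: 24.75
ee_pos: [0.5683, 0.0623, 0.0991]
tcp_rot: [-3.131, 0.248, -0.003]
force: [16.8, -1.9, -29.1]
opening: 0.0442
grasp_force: 40.0
now
r 0.031 ptr 6.0 score 171.95138888888889 [ 49  41  41 140 218 220 218 220 215 152  46  42  38]
r 0.034 ptr 6.0 score 176.0793650793651 [ 38  45  39  81 199 225 217 221 217 107  45  32  42]
r 0.037 ptr 6.0 score 175.78571428571428 [ 34  35  44  64 189 220 219 220 220  66  37  40  84]
r 0.04 ptr 6.0 score 178.8095238095238 [ 68  39  46  16 165 222 216 217 223  59  42  34 112]
capline [10.5 10.   2.5] [25. 20. 24.]
t 24.8 tcp [0.5683 0.0623 0.0991] xyaw -9.061463116444651 zaxis [ 0.0018  0.0003 -1.    ] d cm [0.3816 0.0406 1.4621] q6 1.7971659508242877 F [ 17.5477  -1.3695 -28.2589] open 0.044139169805917665 39.96773958206177
twist -0.2914631164446515
```

```bash

python3 -m crank '[{"dx":0.05,"dy":0,"dz":0.13,"twist":0},{"dx":0,"dy":0,"dz":0,"twist":0},{"dx":0,"dy":0,"dz":0,"twist":0}]'
python3 -m crank '[{"dx":0,"dy":0,"dz":0,"twist":0},{"dx":0,"dy":0,"dz":0,"twist":0},{"dx":0,"dy":0,"dz":0,"twist":0},{"dx":0,"dy":0,"dz":0,"twist":0},{"dx":0,"dy":0,"dz":-3,"twist":0},{"dx":0,"dy":0,"dz":-4,"twist":0},{"dx":0,"dy":0,"dz":-4,"twist":0},{"dx":0,"dy":0,"dz":-4,"twist":0},{"dx":0,"dy":0,"dz":-4,"twist":0},{"dx":-0.5,"dy":0,"dz":0,"twist":0},{"dx":0,"dy":0,"dz":0,"twist":0},{"dx":0,"dy":0,"dz":0,"twist":0}]' 0.77
python3 ptr.py w11.npz 0.0125 | sed -n '/now/,$p'
python3 - <<'E'
from h import *; from ptr import meas
import cv2
from scipy.optimize import minimize
P=np.load("P.npy");d=np.arange(-180,180,6)
for f in ("w7","w11"):
    c=dict(np.load(f+".npz"));print(f)
    # cap (white disc in dark ring) radial contrast against assumed pull
    for h in (.052,.058,.0645): print(h,unwrap(c,P,h,np.arange(.012,.027,.002),d).std(1).round(0))
    # tab: best symmetric angle of its dark front
    dd=np.arange(-6,19,.25);
    for hh,r in((.012,.052),(.010,.048),(.006,.046)):
        g=unwrap(c,P,hh,[r-.001,r,r+.001],dd).astype(float).mean(0); S=[(np.mean((np.interp(x+np.arange(0,5,.25),dd,g)-np.interp(x-np.arange(0,5,.25),dd,g))**2),x) for x in np.arange(3,10,.25)]; print("tab sym",hh,r,min(S))
E
```

```text
clock: 25.1
ee_pos: [0.5684, 0.0622, 0.0988]
tcp_rot: [-3.132, 0.248, -0.001]
force: [6.9, -1.2, -10.4]
opening: 0.0448
grasp_force: 40.0
clock: 26.3
ee_pos: [0.5627, 0.0629, 0.2878]
tcp_rot: [3.132, -0.248, -0.002]
force: [0.7, 0.1, -0.2]
opening: 0.0702
grasp_force: 0.0
now
r 0.031 ptr 6.5 score 144.77777777777777 [ 37  54  99 148 191 206 211 200 174 139  80  35  19]
r 0.034 ptr 6.0 score 156.0079365079365 [ 45  13  32 106 185 207 216 202 184 140  60  21  54]
r 0.037 ptr 6.0 score 147.28571428571428 [ 47  17  43 107 166 193 211 210 191 123  54  33  62]
r 0.04 ptr 6.5 score 146.28571428571428 [ 77  28  28  87 162 203 212 192 153  72  24  77 136]
capline [4.  5.5 5. ] [28. 11.  8.]
t 26.35 tcp [0.5627 0.0629 0.2876] xyaw -9.057953236088519 zaxis [-0.0021 -0.0001 -1.    ] d cm [ 0.9796 -0.001  20.3045] q6 1.7989678061327083 F [ 0.6413  0.4613 -0.0668] open 0.06998774641437937 0.0
twist -0.2879532360885193
w7
0.052 [24. 23. 22. 29. 10. 66. 77. 76.]
0.058 [24. 42. 75. 68. 67. 75. 73. 76.]
0.0645 [67. 59. 58. 57. 59. 63. 67. 73.]
tab sym 0.012 0.052 (np.float64(339.17222222222216), np.float64(5.75))
tab sym 0.01 0.048 (np.float64(276.91111111111104), np.float64(5.75))
tab sym 0.006 0.046 (np.float64(156.3777777777778), np.float64(6.0))
w11
0.052 [66. 68. 74. 75. 73. 71. 65. 65.]
0.058 [27. 57. 70. 68. 69. 40. 50. 75.]
0.0645 [25. 24. 24. 28. 10. 68. 81. 78.]
tab sym 0.012 0.052 (np.float64(604.3166666666668), np.float64(5.75))
tab sym 0.01 0.048 (np.float64(374.03888888888895), np.float64(4.0))
tab sym 0.006 0.046 (np.float64(321.31111111111113), np.float64(6.0))
```

The knob is out about 12.5 mm with the pointer at about 6.1° and the tab at about 5.9°, and the gripper is clear. I'm handing the job in.

```bash
python3 -c "
from workcell import order
print(order.job_done())"
```

```text
the job is handed in; nothing more can be done
None
```

I handed the job in after about 26 s of robot time: the wand leans in the soak jar (last checked just after I released it), and the knob is pulled out about 12.5 mm and locked, pointing at the tab (about 6.1° against 5.9°), with the gripper clear.

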